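# Clamp a blank flange in the leak-test nest

### The arm

A 7-joint arm with a two-finger parallel gripper is mounted at the origin on a cart in front of the work surface, level with it; the furniture and walls round the work are solid. World frame = base frame: x ahead of the robot, y to its left, z up, the work surface at z = 0. Lengths are in m, angles in rad, forces in N, time in s.
With the tool pointing down it reaches from about 0.425 to 0.875 m from the base axis. Payload 4.7 kg.
Tool frame: the origin (TCP) lies at the very end of the fingers, on their centre line; the grasp point (between the pads) lies 19 mm behind it; x points along the fingers, z is the direction in which the jaws open and shut, and the axes are right-handed (so a half turn about x gives the same grasp; the last joint's range is limited). The gripper opens to 87 mm and grips with 3 to 60 N. Pads are 19 mm wide; open, the fingers measure 117 mm over their backs; the gripper's body (75 mm by 190 mm) begins 51 mm behind the grasp point.
Start: joints at [-1.246, 0.321, -0.07, 1.45, 0.023, 1.371, -0.057], TCP at [0.199, 0.619, 0.223] pointing down, gripper open.
Joint ranges: [-2.86, 2.86], [-0.3, 2.09], [-1.38, 1.24], [0.06, 2.45], [-1.56, 4.7], [0.09, 2.05], [-2.69, 2.69]. Speed limits (rad/s): [2.57, 2.57, 3.14, 3.14, 3.14, 3.14, 3.14].

### API

Orientations are given as a unit quaternion [x, y, z, w].
In Python, from plant import r, viewer, close_job gives the robot as it stands. The module is installed in compiled form; this text tells all that it offers.
- The arm moves only by the tool arm_command, never from a script. Its argument "increments" is a list of rows, each a list of 3 entries, a list of its own where there are three numbers: the shift along the tool's x, y, z in mm, then the turn, a rotation vector about the tool's x, y, z in rad, then the closure in counts, from 0 (fully open) to 255 (shut). A call has exactly 8 rows; each row shifts and turns the commanded pose from where the row before left it, along the tool's axes as they then stand; what a row does not reach is not made up. A row lasts 1/8 s, in which the tool goes at most 62.5 mm and 10.7 degrees, less where a joint would pass 70% of its speed; a pose out of reach is approached as far as the arm can. A call is refused whole if a number of a shift passes 62.5 or a number of a turn 0.188, either way. A call with a gripper value outside its range is refused whole. The fingers move at their own pace and stop on an object; "newtons" is the grip in N (left out, the last holds). Time passes only in rows, so rows that do not move let the fingers close, or fill a call up. It gives the time, the measured TCP pose, the force and the opening at its end, in the units of the state.
- r.state(): the state, without advancing time (a new reading comes with each control period).
- viewer.read_camera(name): name is "scene" or "top" or "wrist"; returns a dict with "pixels" (384x512x3 uint8, blue, green, red), "fx", "fy", "cx", "cy" (pixels), "D" ([k1, k2, p1, p2, k3] as OpenCV has them; the pictures are not rectified), "R" (3x3) and "t" (3): a world point X has camera coordinates R X + t. Camera axes: x right, y down, z forward; pixel columns grow to the right and rows downward; lengths in m; the calibration is good to about 2 mm. A picture is of the moment at which its call begins. There is no depth.
- close_job(): hands the job in, once; it reports no verdict.
The state is a dict: "time": time; "q": joint angles; "joint_vel": joint speeds; "joint_torque": joint torques, N m; "ee_pos": TCP position; "orientation": TCP orientation; "force": force on the tool from outside, world axes, zero at the start; "moment": the same for the moment, N m; "width": opening from 0.0 (shut) to 1.0 (fully open).
Only numpy, scipy, OpenCV 4.12 (cv2) and the standard library are available. Lean on these libraries where they do the work, as an engineer would, in place of code of your own. Each camera call takes 0.05 s, during which the arm holds its last target. There are 200 camera calls.

### The job

Get the blank flange clamped for its leak test. Without gripping, lifting or forcing anything, gently slide the loose round flange along the top of the test nest with the fingertips until it sits fully home against both stop bars, covering the port; then push the toggle clamp's black lever down past its dead point until it snaps into lock and the rubber foot holds the flange down. Leave the small things round the nest where they are, and finish with the hand clear.

Things in the scene. Friction and masses are not known exactly. Their poses are not given: they have to be found in the camera images.
- test_nest: Leak-test nest, fixed: dark grey plate 110 (x) by 222 (y) mm, top 26 mm above the bench. Origin on the bench under the port's centre; the plate runs from y = -95 to +127 mm. Own +y points from the port to the toggle clamp (at no turn: the robot's left; turned up to 0.4 rad). The clamp stands in the plane x = 0, its base at y = 42 to 104 mm. A hose fitting sticks out 23 mm on the +x side.
- port (a point): Centre of the port (14 mm hole, black O-ring) at the plate's top; axes as the nest's. The stops are two smooth steel bars 34 x 12 x 9 mm (screw heads 3 mm more) in a V open to -y: inner faces 20 mm from the port's axis, 50 degrees either side of +y. The flange is home when its centre is over this point, touching both bars.
- flange_mid (a point): Centre, half-way up, of the loose blank flange: plain stainless disc 40 mm across, 10 mm high, about 50 g. It starts flat on the plate, 44 to 66 mm from the port on the -y side and up to 14 mm off the middle line.
- flange: The same flange; origin in the middle of its underside.
- lever_grip (a point): Mid-length of the clamp lever's black grip, on its upper side; the grip is a round bar 18 mm thick, 82 mm long. Axes: +y along it to the free end, +z out of its upper side. Open, it rises away from the port about 58 degrees from level, this point about 135 mm above the bench and 112 mm from the port along the nest's y; locked, it is level, 79 mm up and 162 mm out.
- clamp_link (a joint): Turn (rad) of the short link from the clamp's base to its lever: -0.2 to 0.1 with the clamp open, grows as the lever comes down; the foot meets the flange at about 0.8, dead point about 1.2, locked on its stop 1.46. The lever needs 1 to 2 N at the grip, about 5 N on the way to the dead point, where it springs back if let go; past it the lever snaps home by itself. Elsewhere it stays where left.
- clamp_lever: The clamp's lever with its grip; origin at its pivot on the clamp's arm.
- clamp_foot: Rubber foot, 15 mm across, on the sprung spindle at the end of the clamp's arm; origin in the middle of its underside, +z along the spindle. Open, the arm stands upright behind the V (top about 122 mm above the bench); it swings down on to the flange's middle as the lever goes down.
- ring: Bystander: centring ring with black O-ring, 40 mm across, 8 mm high, lying on the bench. Origin under its middle.
- kf: Bystander: hinged vacuum clamp with wing nut, 55 x 66 x 16 mm, lying on the bench. Origin under its middle.
- can: Bystander: objective canister with blue lid, 40 mm across, 53 mm high, standing on the bench. Origin under its middle.
- vial: Bystander: glass vial with white cap, 21 mm across, 52 mm high, standing on the bench. Origin under its middle.
There are look-alikes about, which are no part of the job. What is shaped like the flange but orange or pink is not meant.

How it is judged:
On the way, in this order (a step that is already met when the one before it is completed fails the run):
1. the flange lies home against both stop bars, over the port, with the clamp still open (horizontal distance between flange_mid and port below 0.003 m and z of flange_mid in the frame of test_nest below 0.034 m and angle between flange_mid's own z axis and vertical below 0.08 rad and value of joint clamp_link below 0.5 rad), for 0.2 s.
2. the lever is past its dead point (value of joint clamp_link above 1.38 rad), for 0.1 s.
At the end, for the whole second after the job is handed in: The flange lies flat on the nest within 3 mm of the port's centre, the lever rests past its dead point (clamp_link above 1.38 rad) and the rubber foot presses the flange with more than 6 N (horizontal distance between flange_mid and port below 0.003 m and z of flange_mid in the frame of test_nest below 0.034 m and angle between flange_mid's own z axis and vertical below 0.08 rad and value of joint clamp_link above 1.38 rad and velocity of joint clamp_link between -0.1 and 0.1 rad/s and contact force between clamp_foot and flange above 6 N); the robot touches nothing.
It fails at once if the flange is lifted off the nest (more than 5 mm) or falls off it (z of flange_mid in the frame of test_nest above 0.036 m or z of flange_mid in the frame of test_nest below 0.025 m).
It fails at once if the flange or the lever is gripped or forced: over 40 N between the fingers and it (contact force between the fingers and flange above 40 N or contact force between the fingers and clamp_lever above 40 N).
It fails at once if a bystander (ring, vacuum clamp, canister or vial) is moved by more than 15 mm (distance of any of ring, kf, can, vial from where it was at the start of the episode above 0.015 m).
It also fails if it takes over 45 s, if anything falls off the work surface, if the arm or the gripper's body presses on something with over 40 N, if the wrist force passes 120 N, or if a joint passes its speed limit or range.

## Working session

There is one attempt and no reset: what is moved stays moved. The work goes in short steps, Python scripts to look and compute and a tool call to move; the robot and the scene stay as the last step left them, time stands still between calls to the robot, and variables do not carry over. Pictures are saved under pics/ and viewed, about 8 in all and at most 12, crops included, and the job is handed in when it is done.

Besides the shell and the picture viewer there is one more tool, called as name([rows], argument=value, ...), one row to a line, values as JSON. arm_command: Moves the arm, as the interface text tells. Its arguments: {"type":"object","properties":{"increments":{"type":"array","items":{"type":"array"}},"newtons":{"type":"number"}},"required":["increments"]}

```bash
mkdir -p pics
cat > h.py <<'E'
import numpy as np, cv2
from plant import r, viewer, close_job
def snap(n,f):
    c=viewer.read_camera(n); cv2.imwrite('pics/'+f,c['pixels']); np.savez('pics/'+f[:-4],**c); return c
def ld(f): return np.load('pics/'+f+'.npz')
def K(c): return np.array([[c['fx'],0,c['cx']],[0,c['fy'],c['cy']],[0,0,1.]])
def back(c,uv,z):
    p=cv2.undistortPoints(np.array([[uv]],float),K(c),np.array(c['D'],float))[0,0]
    R=np.array(c['R']);t=np.array(c['t']);o=-R.T@t;d=R.T@np.array([p[0],p[1],1])
    return o+d*(z-o[2])/d[2]
def proj(c,X):
    X=np.atleast_2d(np.array(X,float))
    return cv2.projectPoints(X,cv2.Rodrigues(np.array(c['R']))[0],np.array(c['t'],float),K(c),np.array(c['D'],float))[0][:,0]
E
python3 - <<'E'
from h import *
a=snap('top','top0.png'); b=snap('scene','scene0.png')
s=r.state();print({k:np.round(v,3) for k,v in s.items()})
for c in(a,b):print(-np.array(c['R']).T@c['t'], c['fx'])
cv2.imwrite('pics/top0b.png',cv2.resize(a['pixels'],(800,600),interpolation=3))
cv2.imwrite('pics/scene0b.png',cv2.resize(b['pixels'],(800,600),interpolation=3))
E
```

```text
{'time': np.float64(0.1), 'q': array([-1.246,  0.322, -0.07 ,  1.452,  0.023,  1.371, -0.057]), 'joint_vel': array([ 0.   , -0.001, -0.001, -0.004,  0.001, -0.003,  0.001]), 'joint_torque': array([ 0.0000e+00, -4.9257e+01, -4.0600e-01, -3.1340e+01, -6.4000e-02,
        3.9000e-02,  0.0000e+00]), 'ee_pos': array([0.199, 0.618, 0.222]), 'orientation': array([-0.417,  0.572,  0.416,  0.571]), 'force': array([ 0.741, -0.553, -0.404]), 'moment': array([-0.065,  0.024,  0.001]), 'width': np.float64(0.998)}
[0.48979505 0.00534839 0.93957989] 398.89441712858013
[0.1919217  0.46162862 0.70668438] 468.4151202155355
```

View pics/top0b.png

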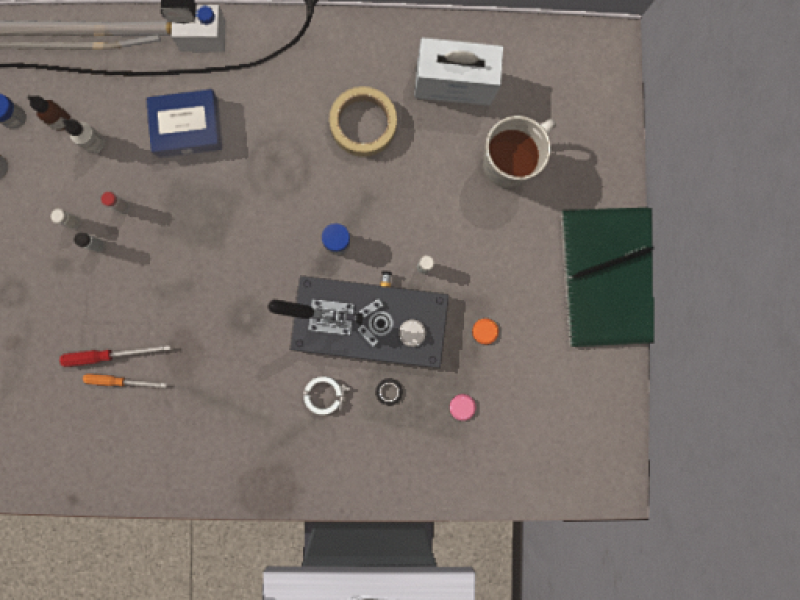

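View pics/scene0b.png

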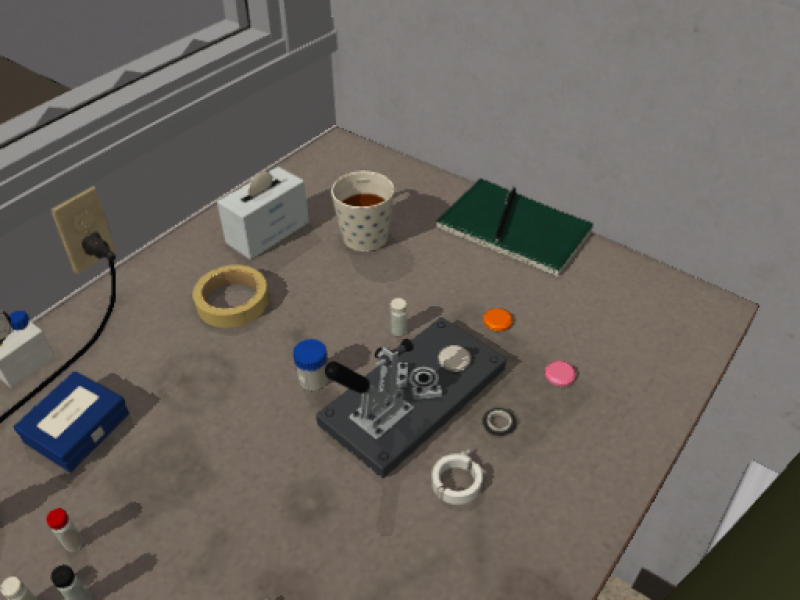

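The top view shows the nest at about (370,322) of the 800-px picture. The steel disc is on its plate at (412,333), the O-ring port at (380,322), and the lever grip at (290,308). There are three flange-like discs: steel (412,333), orange (485,331) and pink (462,407). Only the steel one fits, being plain stainless and lying on the plate. Next I take an enlarged crop to confirm it and measure.

Run:
```python
from h import *
a=ld('top0')['pixels'][165:275,165:325]; b=ld('scene0')['pixels'][195:330,190:370]
cv2.imwrite('pics/c1.png',cv2.resize(a,(800,550),interpolation=2))
cv2.imwrite('pics/c2.png',cv2.resize(b,(800,600),interpolation=2))
```

```text
(no output)
```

View pics/c1.png

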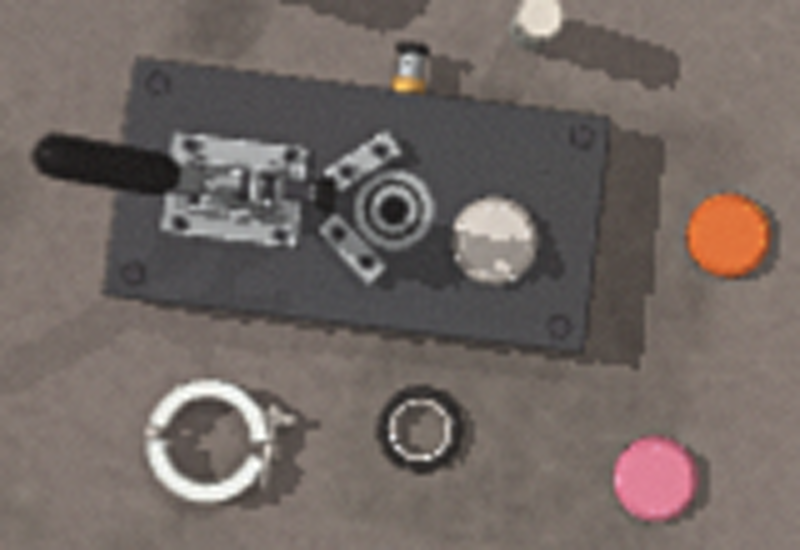

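The crop confirms it: the steel disc at crop pixel (495,240) lies on the plate, with the port at (395,209). The orange disc (728,235) and pink disc (655,478) lie off it on the bench.

Run:
```python
from h import *
from scipy.optimize import least_squares
c=ld('top0'); f=lambda u,v:((u+.5)/5-.5+165,(v+.5)/5-.5+165)
loc=np.array([[55,127],[55,-95],[-55,-95],[-55,127],[0,0]])/1e3
px=np.array([f(135,60),f(607,118),f(582,352),f(105,292),f(395,209)])
def pts(p,l,z):
    C,S=np.cos(p[2]),np.sin(p[2]); l=np.atleast_2d(l)
    return np.c_[p[0]+C*l[:,0]-S*l[:,1],p[1]+S*l[:,0]+C*l[:,1],np.full(len(l),z)]
s=least_squares(lambda p:(proj(c,pts(p,loc,.026))-px).ravel(),[.49,0,0.])
print('nest',s.x.round(4),s.fun.round(2)); p=s.x
fl=back(c,f(495,240),.036); po=back(c,f(395,209),.026)
C,S=np.cos(p[2]),np.sin(p[2])
L=lambda X:[C*(X[0]-p[0])+S*(X[1]-p[1]),-S*(X[0]-p[0])+C*(X[1]-p[1])]
print('flange',fl,'local',L(fl),'port',po,'loc',L(po))
for n,u,z in(('vial',(540,18),.052),('can',None,.053),('grip end',(50,155),.16),('ring',(421,430),.008),('kf',(210,440),.016)):
    if u is None: X=back(c,(336/1.5625,237/1.5625),z)
    else: X=back(c,f(*u),z)
    print(n,X.round(3),np.round(L(X),3))
# expected grip open
print('grip', pts(p,[[0,.112]],.135), proj(c,pts(p,[[0,.112]],.135)), 'locked',pts(p,[[0,.162]],.079))
from scipy.spatial.transform import Rotation as Ro
print(Ro.from_quat(r.state()['orientation']).as_matrix().round(3))
```

```text
nest [ 0.5211 -0.0115 -0.1095] [-0.39 -0.68  0.98 -0.36  0.45  0.32 -0.64  0.62 -0.37  0.07]
flange [ 0.50744591 -0.05772209  0.036     ] local [np.float64(-0.008530269337261729), np.float64(-0.04741454211881433)] port [ 0.52128819 -0.01237173  0.026     ] loc [np.float64(0.00027178639375536907), np.float64(-0.0008228341286388471)]
vial [ 0.607 -0.076  0.052] [ 0.092 -0.055]
can [0.642 0.054 0.053] [0.113 0.078]
grip end [0.536 0.125 0.16 ] [-0.     0.137]
ring [ 0.419 -0.026  0.008] [-0.1   -0.026]
kf [0.414 0.071 0.016] [-0.115  0.071]
grip [[0.53335075 0.09980474 0.135     ]] [[189.04020916 197.83438277]] locked [[0.53881628 0.14950512 0.079     ]]
[[-0.    -0.952  0.306]
 [-0.002  0.306  0.952]
 [-1.    -0.    -0.002]]
```

View pics/c2.png

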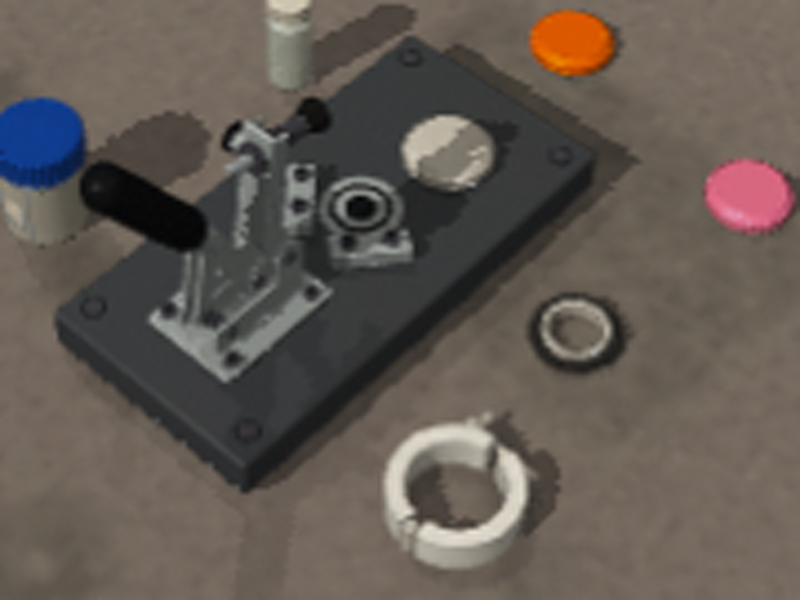

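Crop c2 agrees: the clamp is open, its foot is at (310,118), the grip runs from (100,185) to (190,230), and the disc at (447,152) is clear on the plate. Next I plan an arc to a point behind the flange.

```bash
cat >> h.py <<'E'
from scipy.spatial.transform import Rotation as Ro
NEST=np.array([.5212,-.0118,-.1095])
def n2w(l): # nest local xyz -> world
    C,S=np.cos(NEST[2]),np.sin(NEST[2]); return np.array([NEST[0]+C*l[0]-S*l[1],NEST[1]+S*l[0]+C*l[1],l[2]])
def w2n(X):
    C,S=np.cos(NEST[2]),np.sin(NEST[2]); d=np.array(X)[:2]-NEST[:2]; return np.array([C*d[0]+S*d[1],-S*d[0]+C*d[1],X[2]])
def sim(p,R,rows):
    out=[]
    for s,t in rows:
        p=p+R@(np.array(s)/1e3); R=R@Ro.from_rotvec(t).as_matrix(); out.append(p)
    return np.array(out),R
E
python3 - <<'E'
from h import *
from scipy.optimize import least_squares
s=r.state();p=s['ee_pos'];R=Ro.from_quat(s['orientation']).as_matrix()
T=np.array([.4945,-.1008,.222])
g=lambda v:sim(p,R,[([0,v[0],v[1]],[.097,0,0])]*16)
o=least_squares(lambda v:(g(v)[0][-1]-T)[:2],[-50,0]);print(o.x)
P,_=g(o.x);print(P.round(3)[::3],np.hypot(P[:,0],P[:,1]).round(3))
c=ld('top0');f=lambda u,v:((u+.5)/5-.5+165,(v+.5)/5-.5+165)
print('foot',w2n(back(c,f(325,192),.11)))
E
```

```text
[-53.28170222  -7.63199216]
[[ 0.247  0.595  0.222]
 [ 0.376  0.498  0.222]
 [ 0.471  0.368  0.222]
 [ 0.525  0.216  0.222]
 [ 0.533  0.056  0.222]
 [ 0.495 -0.101  0.223]] [0.644 0.638 0.631 0.624 0.615 0.607 0.597 0.588 0.578 0.567 0.557 0.546
 0.536 0.525 0.515 0.505]
foot [0.00056127 0.03049532 0.11      ]
```

arm_command([
  [[0,-53.3,-7.6],[0.097,0,0],0],
  [[0,-53.3,-7.6],[0.097,0,0],0],
  [[0,-53.3,-7.6],[0.097,0,0],0],
  [[0,-53.3,-7.6],[0.097,0,0],0],
  [[0,-53.3,-7.6],[0.097,0,0],0],
  [[0,-53.3,-7.6],[0.097,0,0],0],
  [[0,-53.3,-7.6],[0.097,0,0],0],
  [[0,-53.3,-7.6],[0.097,0,0],0],
], newtons=10)

```text
time: 1.1
ee_pos: [0.4947, 0.318, 0.2221]
orientation: [-0.168, 0.687, 0.168, 0.687]
force: [-0.2, 0.7, -0.8]
width: 0.999
```

arm_command([
  [[0,-53.3,-7.6],[0.097,0,0],185],
  [[0,-53.3,-7.6],[0.097,0,0],185],
  [[0,-53.3,-7.6],[0.097,0,0],185],
  [[0,-53.3,-7.6],[0.097,0,0],185],
  [[0,-53.3,-7.6],[0.097,0,0],185],
  [[0,-53.3,-7.6],[0.097,0,0],185],
  [[0,-53.3,-7.6],[0.097,0,0],185],
  [[0,-53.3,-7.6],[0.097,0,0],185],
])

```text
time: 2.1
ee_pos: [0.4944, -0.1021, 0.2222]
orientation: [0.104, 0.699, -0.104, 0.699]
force: [-0.5, -0.0, 0.6]
width: 0.281
```

arm_command([
  [[50,0,0],[0,0,0],185],
  [[50,0,0],[0,0,0],185],
  [[45,0,0],[0,0,0],185],
  [[25,0,0],[0,0,0],185],
  [[0,0,0],[0,0,0.1],185],
  [[0,0,0],[0,0,0.1],185],
  [[0,0,0],[0,0,0],185],
  [[0,0,0],[0,0,0],185],
])

```text
time: 3.1
ee_pos: [0.4952, -0.0997, 0.0525]
orientation: [0.172, 0.686, -0.033, 0.706]
force: [-0.2, 0.1, -0.1]
width: 0.272
```

Run:
```python
from h import *
a=snap('scene','s1.png');w=snap('wrist','w1.png');t=snap('top','t1.png')
s=r.state();print(s['ee_pos'],w2n(s['ee_pos']),Ro.from_quat(s['orientation']).as_matrix().round(3))
A=cv2.resize(a['pixels'][150:330,200:400],(400,360),interpolation=2);B=cv2.resize(w['pixels'],(480,360))
C=t['pixels'][165:275,165:325]; C=cv2.resize(C,(349,240),interpolation=2)
im=np.zeros((600,800,3),np.uint8);im[:360,:320]=cv2.resize(A,(320,288),interpolation=2)[0:288].copy() if 0 else cv2.resize(a['pixels'][150:330,220:380],(320,360),interpolation=2)
im[:360,320:]=B;im[360:,:349]=C;cv2.imwrite('pics/m1.png',im)
```

```text
[ 0.49552543 -0.09898708  0.05266007] [-0.01599288 -0.08947066  0.05266007] [[ 0.057  0.28   0.958]
 [ 0.19   0.939 -0.285]
 [-0.98   0.198  0.   ]]
```

View pics/m1.png

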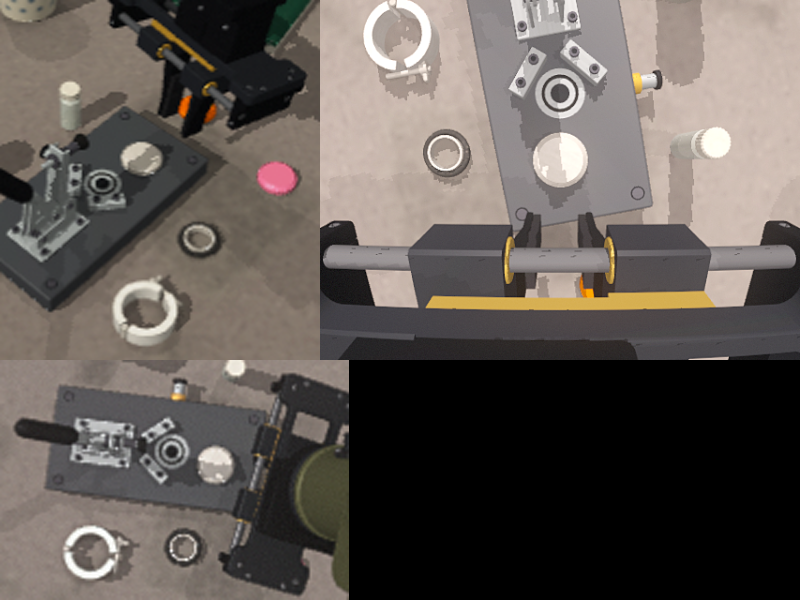

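The montage shows, in the wrist view, the flange at (560,159) and the port at (560,93), in line between the fingers (532 and 587, 215). Nothing has been moved.

Run:
```python
from h import *
w=ld('w1');s=1/.9375
f=back(w,(240*s,159*s),.036);p=back(w,(239.5*s,93*s),.026)
print(f,p,w2n(f),w2n(p)); st=r.state();R=Ro.from_quat(st['orientation']).as_matrix()
h=R[:,1]*[1,1,0];h/=np.linalg.norm(h);l=R[:,2];tip=st['ee_pos']
for X in(f,p,n2w([0,0,.026]),np.array([.50745,-.0577,.036])):
    d=X-tip;print('ahead',d@h,'side',d[:2]@l[:2])
print(proj(w,[n2w([0,0,.026]),tip])/s)
```

```text
[ 0.50896522 -0.05572999  0.036     ] [ 0.52229164 -0.00996168  0.026     ] [-0.00736078 -0.04500392  0.036     ] [0.0008842 0.0019466 0.026    ]
ahead 0.04529371685901265 side 0.0005310077202695128
ahead 0.09296179434321859 side 0.00023643411799583377
ahead 0.09088834337002391 side -0.0002849492987737047
ahead 0.04297313801712327 side -0.0003587366726684952
[[238.78264994  95.89838694]
 [239.31522914 228.65422322]]
```

arm_command([
  [[10.8,-2.2,0],[0,0,0],185],
  [[8,-1.6,0],[0,0,0],185],
  [[3,-0.6,0],[0,0,0],185],
  [[0,0,0],[0,0,0],185],
  [[0,0,0],[0,0,0],185],
  [[0,0,0],[0,0,0],185],
  [[0,0,0],[0,0,0],185],
  [[0,0,0],[0,0,0],185],
])

```text
time: 4.25
ee_pos: [0.4953, -0.1002, 0.0304]
orientation: [0.172, 0.686, -0.032, 0.706]
force: [-0.3, -0.3, 0.3]
width: 0.276
```

arm_command([
  [[0.8,3.9,0],[0,0,0],185],
  [[0.8,3.9,0],[0,0,0],185],
  [[0.8,3.9,0],[0,0,0],185],
  [[0.8,3.9,0],[0,0,0],185],
  [[0.8,3.9,0],[0,0,0],185],
  [[0.8,3.9,0],[0,0,0],185],
  [[0.8,3.9,0],[0,0,0],185],
  [[0.8,3.9,0],[0,0,0],185],
])

```text
time: 5.25
ee_pos: [0.5044, -0.0696, 0.0302]
orientation: [0.172, 0.686, -0.033, 0.706]
force: [-0.2, 0.5, -0.3]
width: 0.271
```

arm_command([
  [[0.6,2.9,0],[0,0,0],185],
  [[0.6,2.9,0],[0,0,0],185],
  [[0.6,2.9,0],[0,0,0],185],
  [[0.6,2.9,0],[0,0,0],185],
  [[0.6,2.9,0],[0,0,0],185],
  [[0.6,2.9,0],[0,0,0],185],
  [[0.6,2.9,0],[0,0,0],185],
  [[0.6,2.9,0],[0,0,0],185],
])

```text
time: 6.25
ee_pos: [0.5113, -0.0469, 0.0302]
orientation: [0.172, 0.686, -0.032, 0.706]
force: [-0.5, -0.1, 0.1]
width: 0.274
```

Run:
```python
from h import *
w=snap('wrist','w2.png');s=r.state();print(s['ee_pos'],w2n(s['ee_pos']),s['force'])
cv2.imwrite('pics/w2b.png',cv2.resize(w['pixels'][60:300,96:416],(800,600),interpolation=2))
R=Ro.from_quat(s['orientation']).as_matrix();h=R[:,1]*[1,1,0];h/=np.linalg.norm(h)
print('to port',(n2w([0,0,.026])-s['ee_pos'])@h)
```

```text
[ 0.51136484 -0.04638419  0.03017618] [-0.00599685 -0.03545186  0.03017618] [-0.29864998  0.7170896   0.56731995]
to port 0.03595179062118962
```

View pics/w2b.png

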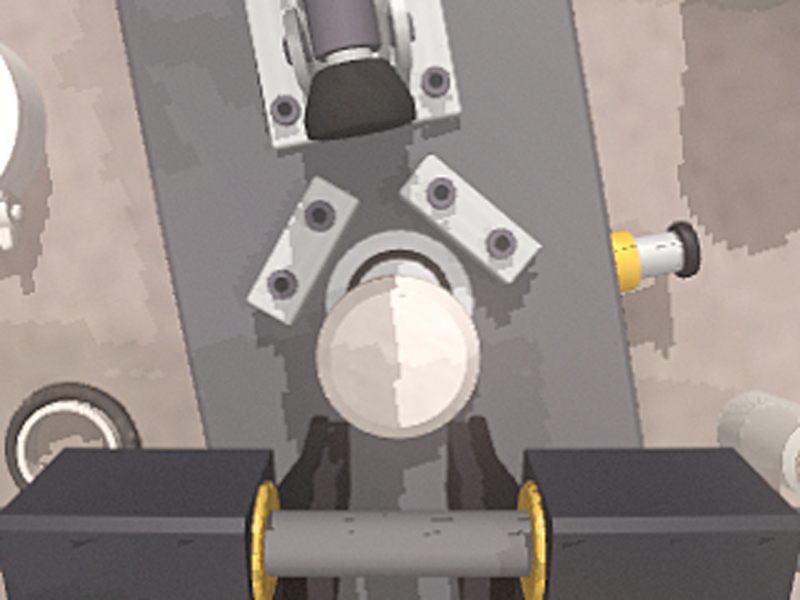

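The disc is cradled between both fingertips (325,420 and 470,420). Its centre is at (398,357), about 10 mm short of the port ring (400,305), and it heads straight between the two bars.

arm_command([
  [[0.3,1.5,0],[0,0,0],185],
  [[0.3,1.5,0],[0,0,0],185],
  [[0.3,1.5,0],[0,0,0],185],
  [[0.2,1.0,0],[0,0,0],185],
  [[0.2,1.0,0],[0,0,0],185],
  [[0.2,1.0,0],[0,0,0],185],
  [[0.1,0.5,0],[0,0,0],185],
  [[0,0,0],[0,0,0],185],
])

```text
time: 7.3
ee_pos: [0.5135, -0.0392, 0.0302]
orientation: [0.172, 0.686, -0.032, 0.706]
force: [-1.1, -0.6, 0.1]
width: 0.277
```

arm_command([
  [[0.1,0.5,0],[0,0,0],185],
  [[0.1,0.5,0],[0,0,0],185],
  [[0.1,0.5,0],[0,0,0],185],
  [[0,0,0],[0,0,0],185],
  [[0,0,0],[0,0,0],185],
  [[0,0,0],[0,0,0],185],
  [[0,0,0],[0,0,0],185],
  [[0,0,0],[0,0,0],185],
])

```text
time: 8.3
ee_pos: [0.514, -0.0378, 0.0302]
orientation: [0.172, 0.686, -0.032, 0.706]
force: [-0.0, 0.3, -0.3]
width: 0.273
```

arm_command([
  [[0.1,0.5,0],[0,0,0],185],
  [[0.1,0.5,0],[0,0,0],185],
  [[0.1,0.5,0],[0,0,0],185],
  [[0,0,0],[0,0,0],185],
  [[0,0,0],[0,0,0],185],
  [[0,0,0],[0,0,0],185],
  [[0,0,0],[0,0,0],185],
  [[0,0,0],[0,0,0],185],
])

```text
time: 9.3
ee_pos: [0.5144, -0.0363, 0.0302]
orientation: [0.172, 0.686, -0.032, 0.706]
force: [-0.8, -0.2, 0.0]
width: 0.274
```

Run:
```python
from h import *
w=snap('wrist','w3.png');s=r.state();print(s['ee_pos'],w2n(s['ee_pos']),s['force'])
R=Ro.from_quat(s['orientation']).as_matrix();h=R[:,1]*[1,1,0];h/=np.linalg.norm(h)
print('to port',(n2w([0,0,.026])-s['ee_pos'])@h)
cv2.imwrite('pics/w3b.png',cv2.resize(w['pixels'][100:250,156:356],(800,600),interpolation=2))
```

```text
[ 0.51439452 -0.03634971  0.03019845] [-0.0040819  -0.02514639  0.03019845] [-0.50853838 -0.27000989 -0.5620931 ]
to port 0.0254696044161761
```

View pics/w3b.png

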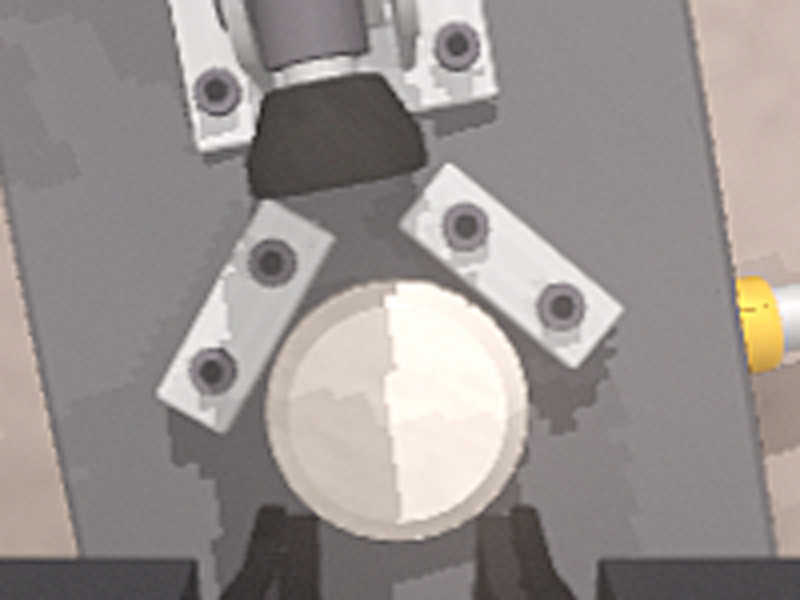

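The disc, centre (397,410), shows a thin gap of about 8–10 px (around 1.5 mm) to both bars. I push a little further and watch the force.

arm_command([
  [[0.1,0.5,0],[0,0,0],185],
  [[0.1,0.5,0],[0,0,0],185],
  [[0.1,0.5,0],[0,0,0],185],
  [[0,0,0],[0,0,0],185],
  [[0,0,0],[0,0,0],185],
  [[0,0,0],[0,0,0],185],
  [[0,0,0],[0,0,0],185],
  [[0,0,0],[0,0,0],185],
])

```text
time: 10.35
ee_pos: [0.5148, -0.0349, 0.0302]
orientation: [0.172, 0.686, -0.033, 0.706]
force: [-0.1, -0.7, -0.2]
width: 0.272
```

arm_command([
  [[0.1,0.5,0],[0,0,0],185],
  [[0,0,0],[0,0,0],185],
  [[0,0,0],[0,0,0],185],
  [[0,0,0],[0,0,0],185],
  [[0,0,0],[0,0,0],185],
  [[0,0,0],[0,0,0],185],
  [[0,0,0],[0,0,0],185],
  [[0,0,0],[0,0,0],185],
])

```text
time: 11.35
ee_pos: [0.515, -0.0344, 0.0302]
orientation: [0.172, 0.686, -0.032, 0.706]
force: [-0.1, -1.8, -0.4]
width: 0.273
```

arm_command([
  [[0.1,0.4,0],[0,0,0],185],
  [[0,0,0],[0,0,0],185],
  [[0,0,0],[0,0,0],185],
  [[0,0,0],[0,0,0],185],
  [[0,0,0],[0,0,0],185],
  [[0,0,0],[0,0,0],185],
  [[0,0,0],[0,0,0],185],
  [[0,0,0],[0,0,0],185],
])

```text
time: 12.35
ee_pos: [0.5151, -0.0341, 0.0302]
orientation: [0.172, 0.686, -0.033, 0.706]
force: [-0.1, -3.1, 0.3]
width: 0.274
```

Run:
```python
from h import *
w=snap('wrist','w4.png');s=r.state();print(s['ee_pos'],w2n(s['ee_pos']),s['force'])
cv2.imwrite('pics/w4b.png',cv2.resize(w['pixels'][100:250,156:356],(800,600),interpolation=2))
```

```text
[ 0.51509929 -0.03408629  0.03016539] [-0.0036287  -0.02281951  0.03016539] [ 0.04563489 -2.2416031  -0.0136924 ]
```

View pics/w4b.png

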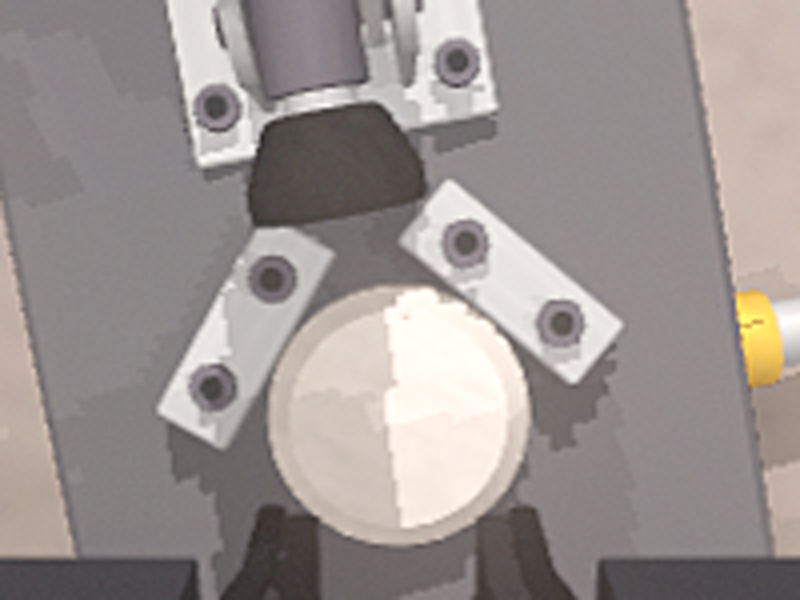

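Home: the disc touches both bars at (300,330) and (480,300), and 3 N of resistance comes straight back along the middle line. Now I retreat, rise and shut the fingers.

arm_command([
  [[-1.6,-7.8,0],[0,0,0],185],
  [[-1.6,-7.8,0],[0,0,0],185],
  [[-1.6,-7.8,0],[0,0,0],185],
  [[-1.6,-7.8,0],[0,0,0],185],
  [[-44,8.9,0],[0,0,0],185],
  [[-44,8.9,0],[0,0,0],255],
  [[-44,8.9,0],[0,0,-0.1],255],
  [[-44,4.4,0],[0,0,-0.1],255],
])

```text
time: 13.4
ee_pos: [0.5057, -0.0657, 0.211]
orientation: [0.103, 0.699, -0.105, 0.7]
force: [0.3, 0.4, -0.7]
width: 0.042
```

Run:
```python
from h import *
t=snap('top','t5.png');c=snap('scene','s5.png');s=r.state();p=s['ee_pos'];R=Ro.from_quat(s['orientation']).as_matrix()
print(p,w2n(p),R.round(3),s['width'])
Rz=R@Ro.from_rotvec([-.18,0,0]).as_matrix();print(Rz.round(3))
for l in([0,.09,.21],[0,.09,.143]): print(R.T@(n2w(l)-p)*1e3, Rz.T@(n2w(l)-p)*1e3)
cv2.imwrite('pics/s5b.png',cv2.resize(c['pixels'][150:330,180:420],(800,600),interpolation=2))
```

```text
[ 0.50966898 -0.06192003  0.21432996] [-0.00598478 -0.05107998  0.21432996] [[ 0.009  0.283  0.959]
 [ 0.     0.959 -0.283]
 [-1.     0.003  0.009]] 0.014030381311446273
[[ 0.009  0.106  0.994]
 [ 0.     0.994 -0.106]
 [-1.     0.001  0.009]]
[  4.58286431 139.91264492 -19.01512028] [  4.58286431 141.05644212   6.34059498]
[ 71.58000186 139.71200161 -19.60104074] [ 71.58000186 140.96393756   5.72821974]
```

View pics/s5b.png

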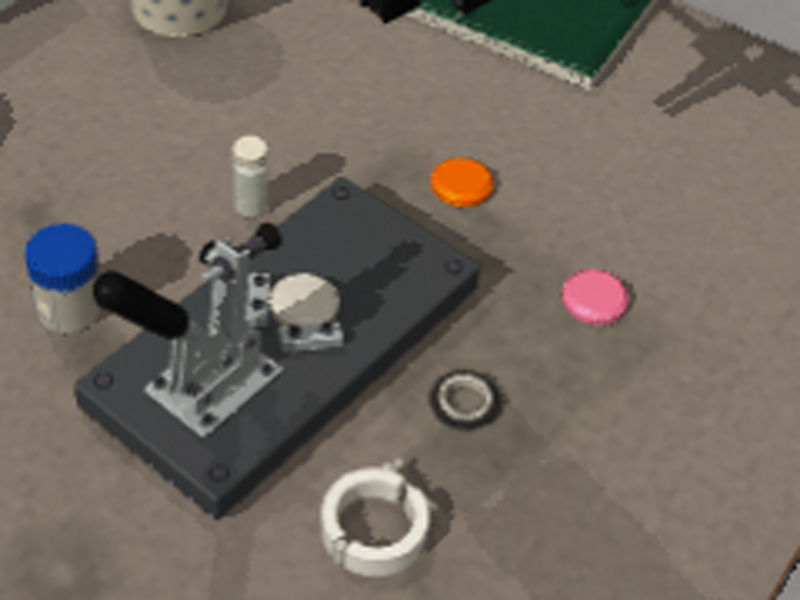

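The scene crop shows the flange seated in the V at (306,300), the clamp still open, and the bystanders unmoved. Next I move to the lever.

arm_command([
  [[0,0,0],[-0.18,0,0],255],
  [[1.5,47,2],[0,0,0],255],
  [[1.5,47,2],[0,0,0],255],
  [[1.5,47,2],[0,0,0],255],
  [[0,0,0],[0,0,0],255],
  [[30,0,0],[0,0,0],255],
  [[20,0,0],[0,0,0],255],
  [[10,0,0],[0,0,0],255],
])

```text
time: 14.5
ee_pos: [0.5267, 0.0731, 0.143]
orientation: [0.04, 0.707, -0.041, 0.705]
force: [0.7, 0.1, 0.3]
width: 0.008
```

Run:
```python
from h import *
c=snap('scene','s6.png');s=r.state();p=s['ee_pos'];R=Ro.from_quat(s['orientation']).as_matrix()
print(s['time'],p,w2n(p),R.round(3),s['force'])
cv2.imwrite('pics/s6b.png',cv2.resize(c['pixels'][150:330,140:380],(800,600),interpolation=2))
s5=ld('s5');f=back(s5,((306+.5)/(800/240)+180-.5,(300+.5)/(600/180)+150-.5),.036);print('flange',w2n(f)*1e3)
ctr=np.array([.0865,.0619]);cur=w2n(p)
for a in np.radians([70.8,60,50,40,30,20,12.8]):
    P=ctr+.0774*np.array([np.cos(a),np.sin(a)]);g=np.array([0,P[0]-.0095,P[1]]);print(g.round(4),(R.T@(n2w(g)-p)*1e3).round(1))
```

```text
14.55 [0.52636072 0.07331025 0.14236467] [-0.00417114  0.08516448  0.14236467] [[-0.003  0.113  0.994]
 [-0.001  0.994 -0.113]
 [-1.    -0.001 -0.003]] [-0.85393281 -0.66299472 -1.63914057]
flange [-2.16972226  4.23108222 36.        ]
[0.     0.1025 0.135 ] [ 7.3 17.3  4.1]
[0.     0.1157 0.1289] [13.4 30.6  4.1]
[0.     0.1268 0.1212] [21.1 41.6  4.1]
[0.     0.1363 0.1117] [30.6 51.2  4.1]
[0.     0.144  0.1006] [41.7 58.9  4.1]
[0.     0.1497 0.0884] [53.9 64.7  4.1]
[0.     0.1525 0.079 ] [63.2 67.4  4.1]
```

View pics/s6b.png

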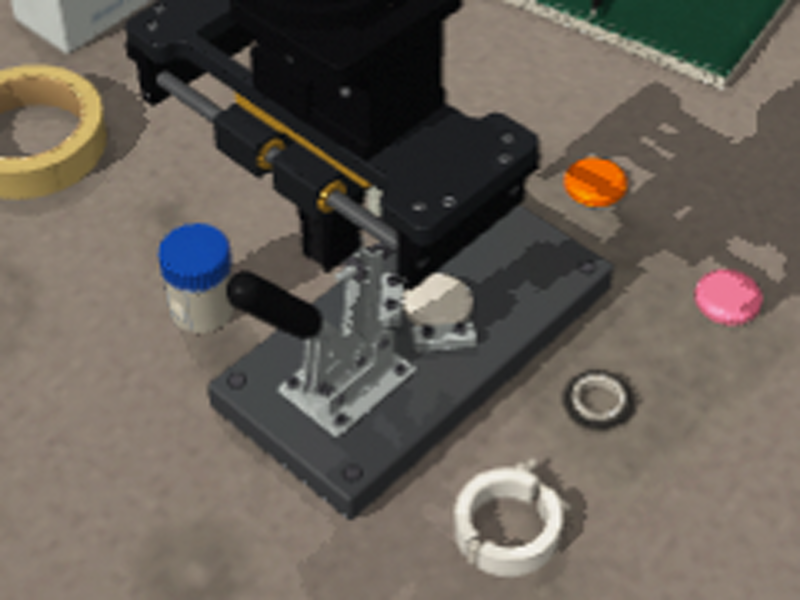

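The hand is at the port side of the lever, with the grip at (270,305) free. A quick check of flange against port using one and the same camera, which cancels the calibration bias:

Run:
```python
from h import *
c=ld('scene0');k=800/180
po=back(c,((360.5)/k+190-.5,(207.5)/k+195-.5),.026);f0=back(c,((448.5)/k+190-.5,(148.5)/k+195-.5),.036)
print('port',w2n(po)*1e3,'f0',w2n(f0)*1e3)
# outline blob of flange top in s5
d=ld('s5')['pixels'];d0=ld('t5')['pixels']
m=(d0.min(2)>120).astype(np.uint8);n,l,st,ce=cv2.connectedComponentsWithStats(m)
for i in range(1,n):
    if st[i,4]>60 and 165<ce[i][0]<325 and 165<ce[i][1]<275: print(st[i],ce[i],w2n(back(ld('t5'),ce[i],.036))*1e3)
```

```text
port [ 2.03290056  1.72899082 26.        ] f0 [ -8.85541472 -42.53464041  36.        ]
[199 191  24  15 153] [211.00653595 196.52941176] [12.96219758 75.55412565 36.        ]
[230 191  22  24 272] [242.05882353 203.78676471] [ 5.24148201  3.78422457 36.        ]
[197 204  28  10 146] [210.05479452 208.84246575] [-14.94880395  74.1682309   36.        ]
[210 266  12  14  72] [216.51388889 271.58333333] [-153.03863948   42.2045402    36.        ]
```

Run:
```python
from h import *
w=ld('w4');B=lambda u,v,z:back(w,((u+.5)/4-.5+156,(v+.5)/4-.5+100),z)
f=B(399,415,.036)
for a,b in(((335,257),(222,448)),((400,240),(575,384))):
    A,C=B(*a,.035),B(*b,.035);d=(C-A)[:2];L=np.linalg.norm(d);print(L*1e3,np.cross(d/L,(f-A)[:2])*1e3,w2n((A+C)/2)*1e3)
L,R_=B(268,415,.036),B(530,415,.036);print('dia',np.linalg.norm(L-R_)*1e3,w2n(f)*1e3)
```

```text
32.67586150980299 19.80277199033035 [-14.56595938  14.77625895  35.        ]
33.174253918006954 -19.793534476947226 [16.70766271 15.06573366 35.        ]
dia 38.30688336417516 [ 1.21580574  2.73045621 36.        ]<stdin>:5: DeprecationWarning: Arrays of 2-dimensional vectors are deprecated. Use arrays of 3-dimensional vectors instead. (deprecated in NumPy 2.0)
```

Both bars come out 19.8 mm from the flange's centre, with 20 expected, so the flange is home and my nest frame is about 1 and 2.5 mm off. I allow for that and start pushing the lever along its arc.

arm_command([
  [[3,8,5],[0,0,0],255],
  [[4,8,0],[0,0,0],255],
  [[1.1,2.8,0],[0,0,0],255],
  [[1.1,2.8,0],[0,0,0],255],
  [[1.1,2.8,0],[0,0,0],255],
  [[1.1,2.8,0],[0,0,0],255],
  [[1.1,2.8,0],[0,0,0],255],
  [[1.1,2.8,0],[0,0,0],255],
])

```text
time: 15.55
ee_pos: [0.5365, 0.1072, 0.1312]
orientation: [0.04, 0.706, -0.039, 0.706]
force: [-1.0, -1.1, 4.8]
width: 0.006
```

Run:
```python
from h import *
c=snap('scene','s7.png');s=r.state();p=s['ee_pos'];print(s['time'],p,w2n(p),s['force'],s['moment'])
cv2.imwrite('pics/s7b.png',cv2.resize(c['pixels'][170:300,140:313],(800,600),interpolation=2))
```

```text
15.6 [0.53645424 0.10769223 0.13100593] [0.00210461 0.12044357 0.13100593] [ 0.01104526 -1.14830973  3.57855058] [-0.23787999 -0.07206723  0.00273499]
```

View pics/s7b.png

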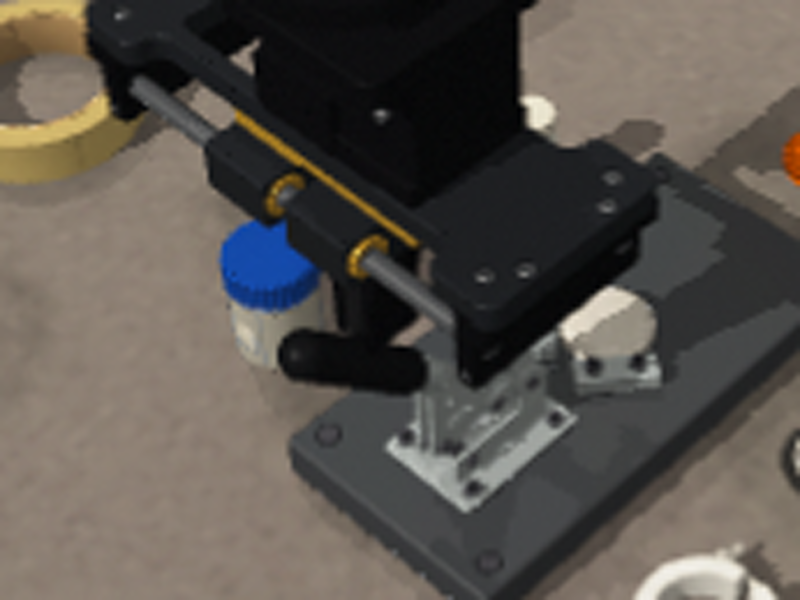

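The fingertip is on the grip's upper side at (370,345), the lever is already coming down, and the force is about 5 N. I continue along the arc.

arm_command([
  [[3.6,3.4,0],[0,0,0],255],
  [[3.6,3.4,0],[0,0,0],255],
  [[3.6,3.4,0],[0,0,0],255],
  [[3.6,3.4,0],[0,0,0],255],
  [[3.6,3.4,0],[0,0,0],255],
  [[4,2.8,0],[0,0,0],255],
  [[4,2.8,0],[0,0,0],255],
  [[4,2.8,0],[0,0,0],255],
])

```text
time: 16.6
ee_pos: [0.5389, 0.1313, 0.1004]
orientation: [0.039, 0.706, -0.04, 0.706]
force: [0.8, -3.7, 4.3]
width: 0.006
```

arm_command([
  [[3,1.4,0],[0,0,0],255],
  [[3,1.4,0],[0,0,0],255],
  [[3,1.4,0],[0,0,0],255],
  [[3,1.4,0],[0,0,0],255],
  [[2,0.7,0],[0,0,0],255],
  [[2,0.7,0],[0,0,0],255],
  [[2,0.7,0],[0,0,0],255],
  [[2,0.7,0],[0,0,0],255],
])

```text
time: 17.6
ee_pos: [0.5401, 0.1406, 0.081]
orientation: [0.04, 0.706, -0.04, 0.706]
force: [0.1, -0.5, 0.2]
width: 0.003
```

Run:
```python
from h import *
c=snap('scene','s8.png');s=r.state();p=s['ee_pos'];print(s['time'],p,w2n(p),s['force'],s['moment'])
cv2.imwrite('pics/s8b.png',cv2.resize(c['pixels'][170:300,140:313],(800,600),interpolation=2))
```

```text
17.65 [0.53989876 0.14067704 0.08068956] [0.00192388 0.15360726 0.08068956] [ 0.11298864  0.23512362 -0.02301181] [-0.10168191  0.03941092 -0.01464323]
```

The force has dropped to zero, so the lever has snapped away from the finger. I lift clear and look with the last picture.

arm_command([
  [[-20,0,0],[0,0,0],255],
  [[-40,0,0],[0,0,0],255],
  [[-40,0,0],[0,0,0],255],
  [[-30,40,0],[0,0,0],255],
  [[0,50,0],[0,0,0],255],
  [[0,50,0],[0,0,0],255],
  [[0,50,0],[0,0,0],255],
  [[0,0,0],[0,0,0],255],
])

```text
time: 18.65
ee_pos: [0.5593, 0.3352, 0.2099]
orientation: [0.037, 0.707, -0.036, 0.705]
force: [-0.4, 0.3, -0.7]
width: 0.007
```

Run:
```python
from h import *
c=snap('scene','s9.png');t=snap('top','t9.png');s=r.state();p=s['ee_pos'];print(s['time'],p,s['force'])
im=np.zeros((600,800,3),np.uint8)
im[:,:400]=cv2.resize(c['pixels'][170:320,190:290],(400,600),interpolation=2)
im[:275,400:]=cv2.resize(t['pixels'][165:275,165:325],(400,275),interpolation=2)
im[275:,400:]=cv2.resize(c['pixels'][120:320,150:396],(400,325),interpolation=2)
cv2.imwrite('pics/f9.png',im)
print(proj(c,[n2w([.001,.162+.002,.079]),n2w([.001,.112+.002,.135])])) 
a=ld('top0')['pixels']
```

```text
18.75 [0.56110199 0.32935791 0.21051728] [ 0.69235409 -1.37295643 -0.32574155]
[[204.86018871 275.62028763]
 [225.04087981 236.49872085]]
```

View pics/f9.png

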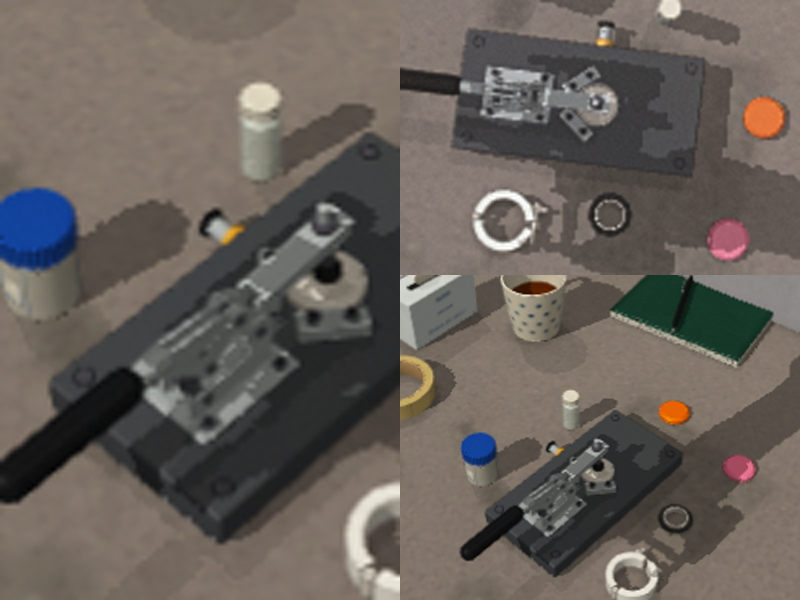

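The lever lies level, with the grip at (70,435) where the locked pose projects (60,422). The foot presses the flange's middle at (327,268), the flange is in the V, the bystanders are in place and the hand is clear. I hand the job in.

```bash
python3 -c "
from h import *
print(close_job())"
```

```text
the job is handed in; nothing more can be done
None
```

The flange is home against both stop bars and the clamp looks locked on it. I handed the job in at about 19 s of the 45 s allowed; no verdict is reported.

**What I did:** I slid the stainless flange home with the two fingertips as a cradle, feeling about 3 N at the bars. Then I pushed the lever down along its arc with the fingers shut, at about 5–6 N at most in the readings, until it snapped away from them. I finished by lifting the hand clear.

**Last checks:**
- **Flange:** In the wrist picture its centre was 19.8 mm from both bar faces (20 expected). That was before clamping; afterwards I only saw that it was still in the V.
- **Clamp:** The lever lies level where the locked pose projects, and the foot is on the flange's middle. I could not measure the foot's force or the joint's value.
- **Bystanders:** The ring, vacuum clamp, canister and vial look unmoved.

**One disagreement:** My first nest fit was about 2.5 mm off, and rough scene-camera readings put the flange up to 5 mm from the port. I went by the wrist view and the contact force instead.

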